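Open the gauge-line air valve on the repair bench

ROBOT

A 6-joint arm with a two-finger parallel gripper is mounted at the origin on the work surface. World frame = base frame: x ahead of the robot, y to its left, z up, the work surface at z = 0. Lengths are in m, angles in rad, forces in N, time in s.
With the tool pointing down it reaches from about 0.275 to 0.875 m from the base axis. Payload 12.5 kg.
Tool frame: the origin (TCP) lies on the centre line of the jaws, within the pads' length; the fingertips stand r.finger_overhang ahead of it and the grasp point (between the pads) lies 3 mm ahead of it (r.finger_overhang is the distance from the TCP to the fingertips, in m); z points along the fingers, y is the direction in which the jaws open and shut (so a half turn about z gives the same grasp; the last joint's range is limited). The gripper opens to 85 mm and grips with 20 to 120 N. Pads are 22 mm wide; open, the fingers measure 114 mm over their backs; the gripper's body (76 mm by 85 mm) begins 54 mm behind the grasp point. The pads swing forward as they close: fully open they stand 13 mm farther back than shut.
Start: joints at [-1.383, 0.351, 1.652, -0, 1.139, -0.085], TCP at [0.148, -0.53, 0.253] pointing down, gripper open.
Joint ranges: [-2.75, 2.75], [-0.79, 2.1], [0.01, 2.65], [-1.57, 4.71], [0.07, 3.14], [-2.87, 2.87]. Speed limits (rad/s): [2.22, 2.22, 2.79, 3.14, 3.14, 3.14].

INTERFACE

Orientations are given as a unit quaternion [x, y, z, w].
In Python, from cell import r, optics gives the robot as it stands. The module is installed in compiled form; this text tells all that it offers. Calls block until the motion is done:
- r.move_to(position, orientation): joint-space move of the TCP to a pose.
- r.move_linear(position, rot=None, vel=0.15): straight line of the TCP; rot=None keeps the orientation; vel is the mean speed in m/s.
- r.set_joints(angles): joint-space move.
- r.set_gripper(opening, squeeze=None): opening from 0.0 (shut) to 1.0 (fully open); squeeze is the grip in N (None keeps the last); returns when the fingers have stopped.
- r.sleep(seconds).
- r.inverse_kinematics(position, orientation): joint angles nearest the present ones, or None.
- optics.get_image(name): name is "scene" or "side" or "wrist"; returns a dict with "pixels" (400x640x3 uint8, red, green, blue), "depth" (400x640 float32, m along the optical axis (not along the pixel's ray), 0 where there is no reading), "fx", "fy", "cx", "cy" (pixels), "D" ([k1, k2, p1, p2, k3] as OpenCV has them; the pictures are not rectified), "camera_from_world" (4x4, takes a point from world to camera coordinates); the wrist camera has in their place "mount" (4x4, takes a point from camera to tool coordinates, whose origin is the TCP and whose axes are the flange's). Camera axes: x right, y down, z forward; pixel columns grow to the right and rows downward; lengths in m; the calibration is good to about 2 mm. A picture is of the moment at which its call begins: read the wrist's pose just before it.
A pose or a line that the arm cannot do raises r.PlanningError and nothing moves.
- r.hand_in(): hands the job in, once; it reports no verdict.
Readings, each from a call of its own:
- r.current_t(): time.
- r.current_q(): joint angles.
- r.current_qvel(): joint speeds.
- r.current_effort(): joint torques, N m.
- r.current_tool_pos(): TCP position.
- r.current_ee_rot(): TCP orientation.
- r.current_contact_force(): force on the tool from outside, world axes, zero at the start.
- r.current_torque(): the same for the moment, N m.
- r.current_opening(): opening from 0.0 (shut) to 1.0 (fully open).
Only numpy, scipy, OpenCV 4.12 (cv2) and the standard library are available. Lean on these libraries where they do the work, as an engineer would, in place of code of your own. Each camera call takes 0.05 s, during which the arm holds its last target.

TASK

Turn on the compressed air at the bench outlet that has the round pressure gauge: swing the lever of that line's ball valve anticlockwise (seen from above) a quarter turn, all the way to its stop, so that the lever lies along its pipe, and let go of it. Leave the lever of the other line, the one with the fat filter cylinder and no gauge, as it is.

Things in the scene. Friction and masses are not known exactly. Their poses are not given: they have to be found in the camera images.
- air_line: Fixed line with round gauge (sizes in mm) on a 210 x 80 x 8 plate. Origin on the bench under the lever's pivot (mid plate); x along the pipe to the outlet, z up. Pipe 20 thick, axis 55 up. Gauge 52 across, dial up, 109 high, at x 68; coupler to x 116. Valve body to 34 either side of the pivot, 75 high. At -x plain pipe, elbow at x -72, 69 high. Place and yaw vary; the two lines may swap sides.
- air_lever (a joint): Lever of the gauge line, about the vertical through the air_line origin, rad, growing anticlockwise from above. 0: shut stop, lever across the pipe, along the line's +y. 1.571: open stop, lever along the pipe, along the line's -x (away from the gauge). Starts at 0 to 0.3. Stiff (0.3 N m, some 4 N at the sleeve); stays where left.
- air_grip (a point): Mid sleeve (black) of the gauge line's lever, 80 mm from the pivot, 106 mm above the bench. Sleeve 18 mm wide, 12 mm thick (100 to 112 mm above the bench), 41 to 113 mm from the pivot; y points outwards along the lever. Nothing stands beside or above it; under the open lever a 30 mm gap to the pipe.
- spare_grip (a point): The same point on the lever of the other line: equal plate, pipe, valve and lever but, in place of the gauge, a grey filter cylinder 44 mm thick and 50 mm long lying along the pipe. Its lever is shut or nearly so (0 to 0.3 rad) and must stay as it is.

How it is judged:
By the outcome, as a careful person would: the job done as asked, in the order asked, and still so for the second after the job is handed in, with the robot touching nothing.
It also fails if it takes over 29 s, if anything falls off the work surface, if the arm or the gripper's body presses on something with over 40 N, if the wrist force passes 120 N, or if a joint passes its speed limit or range.

## Working session

There is one attempt and no reset: what is moved stays moved. The work goes in short steps, each a Python script; the robot and the scene stay as the last script left them, time stands still between calls to the robot, and variables do not carry over. Pictures are saved under pics/ and viewed, and the job is handed in when it is done.

```bash
mkdir -p pics
cat > h.py <<'E'
import numpy as np,cv2
from cell import r,optics
def grab(n):
    d=optics.get_image(n); np.savez(''+n+'.npz',**{k:np.array(v) for k,v in d.items()}); return d
def world(d,u,v,z=None):
    K=np.array([[d['fx'],0,d['cx']],[0,d['fy'],d['cy']],[0,0,1]],float)
    p=cv2.undistortPoints(np.array([[[u,v]]],float),K,np.array(d['D'],float))[0,0]
    T=np.linalg.inv(d['camera_from_world']); ray=np.array([p[0],p[1],1.])
    if z is None: s=float(d['depth'][int(round(v)),int(round(u))])
    else: s=(z-T[2,3])/(T[:3,:3]@ray)[2]
    return T[:3,:3]@(ray*s)+T[:3,3]
E
python3 - <<'E'
from h import *
for n in ['scene','side']:
    d=grab(n); cv2.imwrite(f'pics/{n}1.png',d['pixels'][:,:,::-1])
    print(n,np.linalg.inv(d['camera_from_world']).round(3)[:3].tolist())
print(r.current_t(),r.finger_overhang,r.current_ee_rot())
E
```

```text
scene [[-0.604, 0.628, -0.491, 0.859], [0.797, 0.485, -0.36, 0.285], [0.012, -0.609, -0.793, 0.66]]
side [[-0.978, -0.143, 0.153, 0.395], [-0.209, 0.707, -0.676, 0.595], [-0.011, -0.693, -0.721, 0.659]]
0.1 0.022 [ 9.90714705e-01  1.35956181e-01 -1.56904514e-05 -5.39108792e-04]
```

View pics/scene1.png

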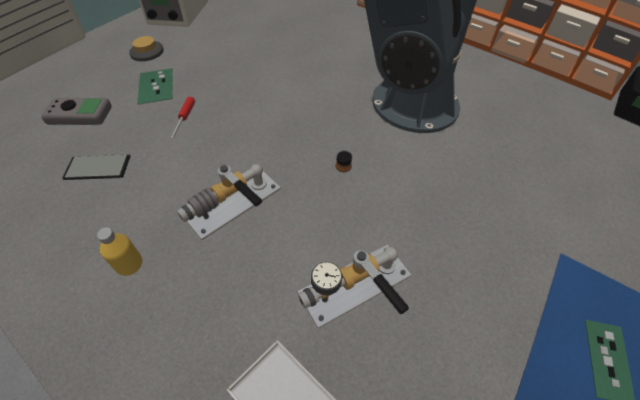

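View pics/side1.png

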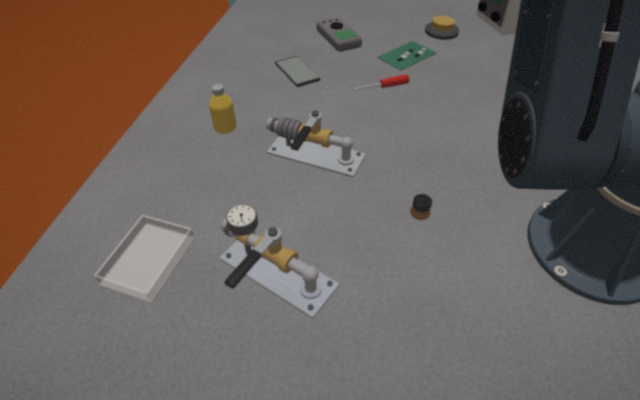

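The gauge line is the lower one in both images. In scene the pivot is near (361,257) and the sleeve end near (405,308). In side the pivot is near (273,232) and the sleeve end near (232,283). Next I'll measure these points from the depth.

Run:
```python
import numpy as np,cv2
import h
D={n:dict(np.load(n+'.npz')) for n in ['scene','side']}
s=D['scene'];
c=s['pixels'][230:330,290:420,::-1]; c2=D['side']['pixels'][195:320,210:345,::-1]
cv2.imwrite('pics/z1.png',cv2.resize(c,None,fx=6,fy=6)); cv2.imwrite('pics/z2.png',cv2.resize(c2,None,fx=4.5,fy=4.5))
# dark sleeve, height filter
for n,(u0,u1,v0,v1) in {'scene':(290,420,230,330),'side':(210,345,195,320)}.items():
    d=D[n]; P=[];M=[];A=[]
    for v in range(v0,v1):
        for u in range(u0,u1):
            if d['depth'][v,u]>0:
                w=h.world(d,u,v); A.append(w)
                if d['pixels'][v,u].max()<60 and .094<w[2]<.118: P.append(w);M.append((u,v))
    P=np.array(P);A=np.array(A);M=np.array(M)
    np.save(n+'_A.npy',A)
    c=np.median(P,0); 
    print(n,len(P),P.mean(0).round(4),M.min(0),M.max(0))
    U,S,V=np.linalg.svd((P-P.mean(0))[:,:2],full_matrices=False); print(V[0],((P-P.mean(0))[:,:2]@V[0]).min(),((P-P.mean(0))[:,:2]@V[0]).max())
    pl=A[(A[:,2]>.004)&(A[:,2]<.013)]; print('plate',len(pl),cv2.minAreaRect((pl[:,:2]*1000).astype(np.float32)))
print('scene piv z=.112',h.world(s,361,257,.112),h.world(s,361,257), 'gauge',h.world(s,326,277,.109),h.world(s,326,277))
d=D['side'];print('side',h.world(d,273,232,.112),h.world(d,273,232),'gauge',h.world(d,241,219,.109),h.world(d,241,219))
```

```text
scene 584 [0.6075 0.2231 0.1099] [311 258] [407 313]
[-0.40731603  0.91328728] -0.10718102030878682 0.04990828640386508
plate 2092 ((546.865478515625, 164.0298309326172), (205.82054138183594, 243.06875610351562), 38.8934326171875)
side 591 [0.5994 0.2239 0.1094] [225 219] [260 287]
[-0.23442802  0.97213348] -0.0826833369053294 0.05341395406562633
plate 2690 ((592.9329223632812, 127.8945541381836), (260.9341125488281, 278.19635009765625), 12.46927261352539)
scene piv z=.112 [0.57033122 0.16897385 0.112     ] [0.57251845 0.16985619 0.11615128] gauge [0.63435669 0.14314157 0.109     ] [0.63434794 0.14313602 0.10897853]
side [0.56678709 0.16859029 0.112     ] [0.56516453 0.17261236 0.11716386] gauge [0.62734411 0.15016533 0.109     ] [0.62707478 0.15068035 0.10963728]
```

View pics/z1.png

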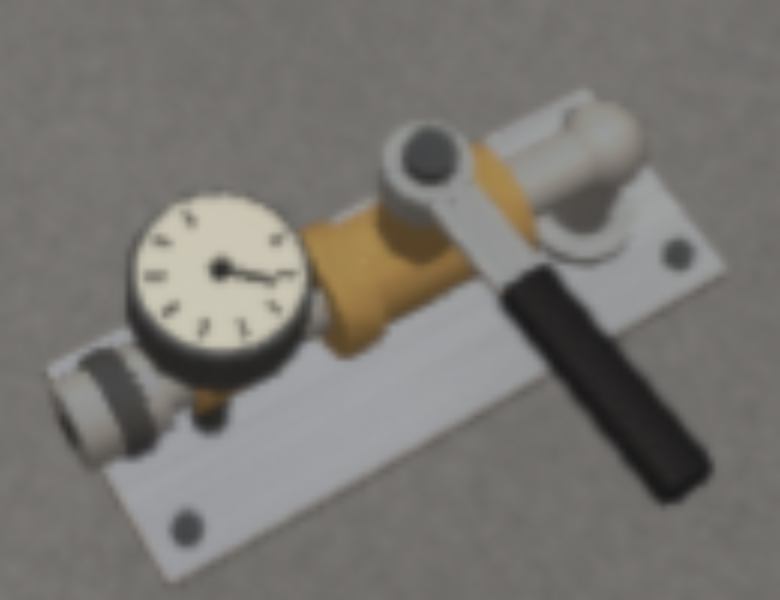

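View pics/z2.png

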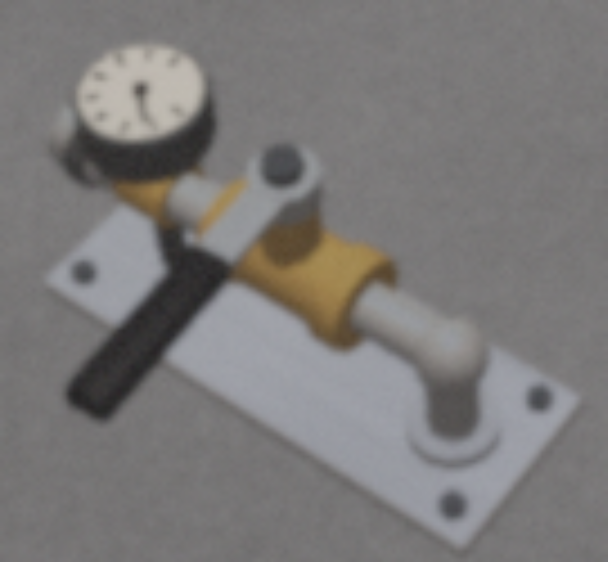

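Run:
```python
import numpy as np,h
D={n:dict(np.load(n+'.npz')) for n in ['scene','side']}
def sc(x,y,z): return h.world(D['scene'],290+(x+.5)/6-.5,230+(y+.5)/6-.5,z)[:2]
def sd(x,y,z): return h.world(D['side'],210+(x+.5)/4.5-.5,195+(y+.5)/4.5-.5,z)[:2]
pt={'piv':(sc(430,155,.116),sd(283,165,.116)),'gauge':(sc(220,268,.109),sd(142,92,.109)),
'near':(sc(528,285,.112),sd(202,262,.112)),'far':(sc(683,472,.112),sd(85,398,.112)),
'c0':(sc(45,372,.008),None),'c1':(sc(170,580,.008),sd(45,280,.008)),'c2':(sc(728,268,.008),sd(463,548,.008)),'c3':(sc(588,90,.008),sd(580,400,.008))}
for k,v in pt.items(): print(k,[None if a is None else a.round(4) for a in v])
ang=lambda a:np.degrees(np.arctan2(a[1],a[0]))
for i in (0,1):
    p=pt['piv'][i]; print('lever',ang(pt['far'][i]-pt['near'][i]),ang((pt['far'][i]+pt['near'][i])/2-p),np.linalg.norm(pt['far'][i]-p),'line x',ang(pt['gauge'][i]-p),np.linalg.norm(pt['gauge'][i]-p),ang(pt['c1'][i]-pt['c2'][i]),np.linalg.norm(pt['c1'][i]-pt['c2'][i]))
print('ctr',(pt['c1'][0]+pt['c3'][0])/2,(pt['c1'][1]+pt['c3'][1])/2)
```

```text
piv [array([0.5697, 0.1685]), array([0.5667, 0.1704])]
gauge [array([0.6301, 0.1406]), array([0.6299, 0.1418])]
near [array([0.5849, 0.2106]), array([0.5832, 0.2142])]
far [array([0.6058, 0.2705]), array([0.6037, 0.2742])]
c0 [array([0.6503, 0.0917]), None]
c1 [array([0.6791, 0.1623]), array([0.6786, 0.1635])]
c2 [array([0.4883, 0.2454]), array([0.4873, 0.2459])]
c3 [array([0.4582, 0.1747]), array([0.4572, 0.1755])]
lever 70.80191820271925 70.3811628873775 0.10814347283806579 line x -24.811319864336834 0.06663044824227554 -23.53748976042046 0.20803193052072297
lever 71.14706158604262 70.09545535054508 0.11019043252301337 line x -24.379540001415652 0.06939024374106142 -23.313956748460072 0.20827294753448145
ctr [0.56863951 0.16849557] [0.56789935 0.16947943]
```

Both cameras agree. The pivot is at (0.568, 0.169), the line's yaw is about -24°, and the lever points at about 70.5° (joint about 0.08 rad). Reach and sizes also match the given values. Next I'll move above the sleeve and check with the wrist camera.

```bash
cat >> h.py <<'E'
from scipy.spatial.transform import Rotation as R
PIV=np.array([.5682,.1692]); YAW=-23.8
def q(psi): return (R.from_euler('z',psi,degrees=True)*R.from_quat([1,0,0,0])).as_quat()
def pos(a,z,rad=.08): a=np.radians(a); return [PIV[0]+rad*np.cos(a),PIV[1]+rad*np.sin(a),z]
E
python3 - <<'E'
from h import *
r.move_to(pos(70.5,.24),q(70.5)); r.set_gripper(.55)
p=r.current_tool_pos();e=r.current_ee_rot();d=grab('wrist')
print(r.current_t(),p,e,r.current_q(),r.current_opening())
T=np.eye(4);T[:3,:3]=R.from_quat(e).as_matrix();T[:3,3]=p
W=T@d['mount'];print(W.round(3)); d['camera_from_world']=np.linalg.inv(W)
im=d['pixels'][:,:,::-1].copy()
K=np.array([[d['fx'],0,d['cx']],[0,d['fy'],d['cy']],[0,0,1]])
C=d['camera_from_world']
pts=[pos(70.5,.112,x) for x in (.041,.08,.113)]+[pos(70.5,.116,0),pos(YAW,.109,.068),pos(YAW+180,.069,.072)]
rv=cv2.Rodrigues(C[:3,:3])[0]
for a in cv2.projectPoints(np.array(pts),rv,C[:3,3],K,np.array(d['D'],float))[0][:,0]:
    cv2.circle(im,tuple(int(v) for v in a),3,(0,0,255),-1); print(a.round(0))
cv2.imwrite('pics/w1.png',im)
E
```

```text
3.75 [0.59492336 0.24455807 0.24002361] [8.16670774e-01 5.77103844e-01 9.99800405e-06 5.90918504e-06] [3.17764288e-01 5.33186751e-01 1.40552510e+00 2.47049774e-05
 1.20285385e+00 6.58093997e-01] 0.5534280167007186
[[ 0.943 -0.319 -0.098  0.621]
 [-0.334 -0.9   -0.279  0.315]
 [ 0.001  0.296 -0.955  0.362]
 [ 0.     0.     0.     1.   ]]
[318. 244.]
[318. 196.]
[318. 151.]
[318. 293.]
[401. 294.]
[240. 260.]
```

View pics/w1.png

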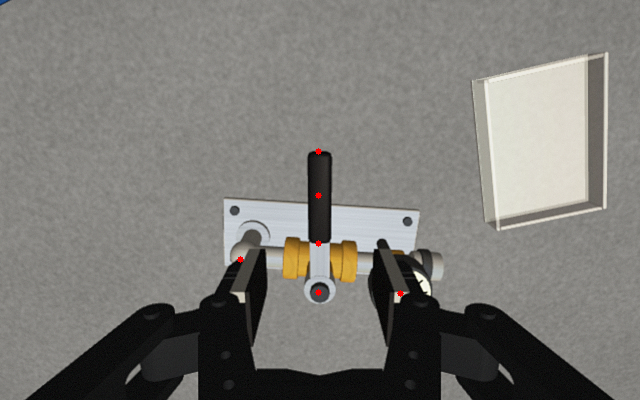

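The projected model points land on the sleeve ends at (318,151) and (318,244), and on the pivot cap at (318,293), so the alignment is good. I'll descend, cage the sleeve loosely and sweep the arc.

Run:
```python
from h import *
F=lambda:np.array(r.current_contact_force())
r.move_linear(pos(70.5,.112),q(70.5),vel=.12)
r.set_gripper(.33,20)
print(r.current_t(),F().round(1),r.current_opening())
a=70.5
while a<148:
    a=min(a+10,148)
    r.move_linear(pos(a,.112),q(a),vel=.08)
    f=F(); print(a,round(r.current_t(),2),f.round(1))
    if np.linalg.norm(f)>40: print('STOP');break
```

```text
5.2917 [-0.1  0.5 -0.3] 0.3266518273886787
80.5 5.62 [-0.  -0.2 -0. ]
90.5 5.94 [-0.7 -0.1 -0.3]
100.5 6.27 [-0.5 -0.1  0.4]
110.5 6.59 [-0.6  0.4  0.6]
120.5 6.92 [0.  0.1 0.6]
130.5 7.24 [ 0.2  0.4 -0.3]
140.5 7.57 [ 0.4 -0.7  1. ]
148 7.85 [ 0.1 -0.1 -0.4]
```

The force reads near zero after each segment, so I'll check that the lever actually followed.

Run:
```python
from h import *
ims=[grab(n)['pixels'][:,:,::-1] for n in ['scene','side']]
cv2.imwrite('pics/s2.png',np.hstack([cv2.resize(ims[0][180:330,280:430],None,fx=2.6,fy=2.6),cv2.resize(ims[1][180:330,200:350],None,fx=2.6,fy=2.6)]))
print(r.current_tool_pos(),r.current_opening())
```

```text
[0.50054244 0.21183164 0.11193296] 0.33299799875220376
```

View pics/s2.png

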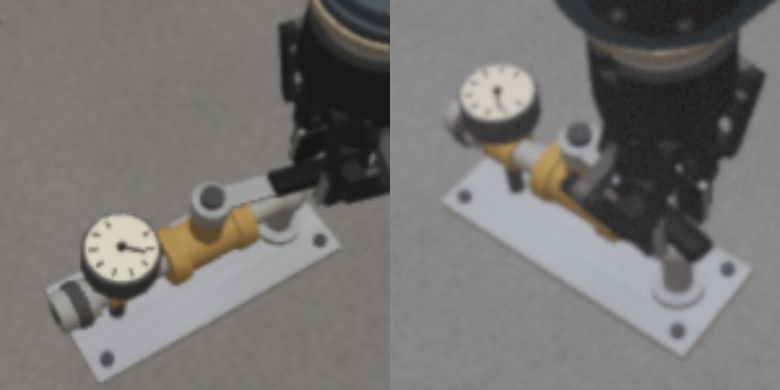

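The lever followed the gripper and now lies nearly along the pipe. I'll continue in small steps until the stop shows as a force rise.

Run:
```python
from h import *
a=148
while a<168:
    a+=1.0
    r.move_linear(pos(a,.112),q(min(a,157)),vel=.04)
    f=np.array(r.current_contact_force()); t=np.array([-np.sin(np.radians(a)),np.cos(np.radians(a)),0])
    print(a,round(r.current_t(),2),f.round(1),round(f@t,1))
    if abs(f@t)>14: break
```

```text
149.0 8.2 [ 1.7  2.3 -0.1] -2.8
150.0 8.45 [ 1.9  1.7 -1.3] -2.5
151.0 8.7 [ 0.8  1.7 -1. ] -1.8
152.0 8.95 [ 1.5  1.9 -0.4] -2.4
153.0 9.2 [ 1.9  1.  -1.2] -1.7
154.0 9.45 [ 0.9  1.  -0.1] -1.3
155.0 9.7 [ 1.6  2.1 -0.8] -2.5
156.0 9.95 [1.  0.9 0. ] -1.3
157.0 10.2 [ 1.   2.  -1.1] -2.3
158.0 10.45 [-0.2  2.1  0.2] -1.8
159.0 10.7 [ 0.2  3.  -0.1] -2.8
160.0 10.95 [-0.6  2.6  0.8] -2.2
161.0 11.2 [-1.1  6.5 -0.8] -5.8
162.0 11.45 [ 0.8 15.6 -4.1] -15.1
```

The force rises sharply at 161–162°, which is where the stop should be given the slack in the cage. I'll back off to centre the jaws, open, lift and look.

Run:
```python
from h import *
r.move_linear(pos(158.5,.112),q(157),vel=.04)
print(np.array(r.current_contact_force()).round(1))
r.set_gripper(.55); r.move_linear(pos(158.5,.24),vel=.15)
p=r.current_tool_pos();e=r.current_ee_rot();d=grab('wrist')
T=np.eye(4);T[:3,:3]=R.from_quat(e).as_matrix();T[:3,3]=p
C=np.linalg.inv(T@d['mount']); K=np.array([[d['fx'],0,d['cx']],[0,d['fy'],d['cy']],[0,0,1]])
im=d['pixels'][:,:,::-1].copy()
pts=[pos(YAW+180,.112,x) for x in (.041,.08,.113)]+[pos(YAW,.116,0)]
for a in cv2.projectPoints(np.array(pts),cv2.Rodrigues(C[:3,:3])[0],C[:3,3],K,np.array(d['D'],float))[0][:,0]:
    cv2.circle(im,tuple(int(v) for v in a),2,(0,0,255),-1); print(a.round(1))
cv2.imwrite('pics/w3.png',im)
r.move_to([.45,.0,.35],q(60))
for n in ['scene','side']: grab(n)
a=dict(np.load('scene.npz'))['pixels'][130:330,170:430,::-1]; b=dict(np.load('side.npz'))['pixels'][100:300,200:380,::-1]
cv2.imwrite('pics/s3.png',np.hstack([cv2.resize(a,None,fx=1.8,fy=1.8),cv2.resize(b,None,fx=1.8,fy=1.8)]))
print(r.current_t(),np.array(r.current_contact_force()).round(1))
```

```text
[ 0.3 -0.1 -0.5]
[323.2 244.2]
[324.1 195.8]
[324.9 151.4]
[322.3 293.5]
14.3833 [ 0.3 -0.  -0.1]
```

View pics/w3.png

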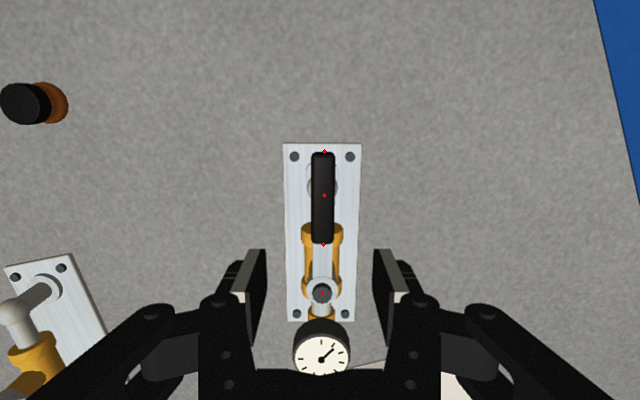

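View pics/s3.png

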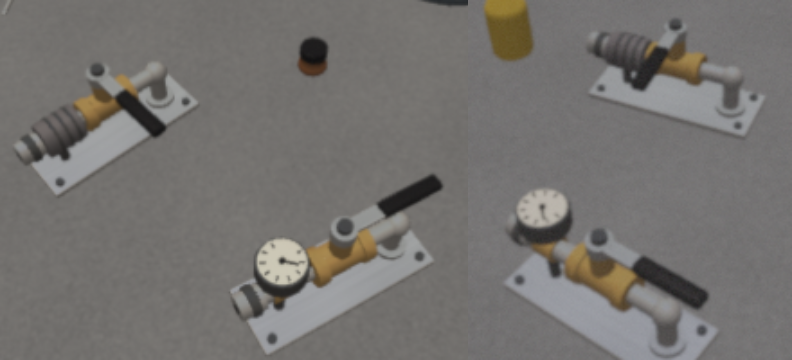

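The wrist view shows the sleeve lying along the pipe, from (323,152) to (323,243) and parallel to the plate edges. The filter line's lever is still across its pipe, and the arm is clear, so I'll hand in.

Run:
```python
from h import *
r.hand_in(); print(r.current_t())
```

```text
the job is handed in; nothing more can be done
the job is handed in; nothing more can be done
```

The gauge line's air is on: I swung its lever anticlockwise to the open stop, let go, and handed the job in after about 14.4 s.

- **Motion:** I loosely caged the sleeve between the jaws and swept it round the arc. I stopped when the tangential force rose from about 2 N to 15 N, at the angle where the stop was expected. Then I backed off, opened the jaws and lifted clear.
- **Last checks:** The wrist image shows the lever along the pipe, away from the gauge, within about 1° of the measured line direction. In the scene and side images the filter line's lever still lies across its pipe as before, and the tool force is about zero.
- **One disagreement:** During the first part of the sweep the force readings were near zero instead of the expected 4 N or so. They were taken only after each segment had stopped. I checked by camera at that point, and the lever had followed.

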